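# Pump up the tape dispenser's vacuum plate

### The job

Make the tape dispenser's vacuum plate grip the desk: push the red vent tab all the way towards the plunger to close the vent, then pump the black plunger with full strokes, letting it come right up each time, until the green indicator pin stands fully out with its yellow band showing, and leave the plunger up. Only push and press with the fingertips: lift nothing, do not touch the pin, and leave the things round it where they are.

Things in the scene. Friction and masses are not known exactly. Their poses are not given: they have to be found in the camera images.
- vacuum_plate: grey vacuum mounting plate, standing firm, 180 (its x) by 250 (its y) by 24 mm high; origin: centre of its underside; +x away from the robot at yaw 0 (turned at most 0.3 rad), +y left. A black tape dispenser, up to 112 mm over the desk, stands on its far side (x 30 to 82 mm). Near side, right to left: vent tab (open: x -45, y -80 mm), plunger (x -30, y 15), indicator tower
- vent_tab (a point): centre of the upright red vent tab: 26 mm wide (plate x), 8 mm thick (plate y), 26 mm high, its top 54 mm and its foot 28 mm over the desk; a red foot, 4 mm high, reaches 6 mm farther out than the tab's faces on both sides. The deck beside it is free; pushed on its -y face
- vent (a joint): travel of the vent tab along the plate's +y, towards the plunger: 0 is open, 0.022 m is fully closed (hard stop). It starts at 0 to 3 mm, slides against about 2 N of friction and stays where it is left
- plunger_top (a point): centre of the top of the round black plunger cap, 34 mm across, 98 mm over the desk when up; moves with it
- plunger (a joint): how far the plunger is pressed straight down: 0 up, 0.016 m fully down (hard stop). A spring brings it back up; it takes 4 N to start and about 11 to 12 N at full depth
- indicator_pin: green indicator pin, 12 mm thick, out of the top of an aluminium tower (32 mm across, 78 mm high over the desk, at plate x -30, y 85 mm); origin at its tip, 80 mm over the desk when in, 110 mm fully out. A yellow band at its foot shows only when fully out. Not to be touched
- pin_travel (a joint): how far the pin is out: 0 in, 0.030 m fully out; starts at 0 to 9 mm. With the vent closed each full stroke of the plunger (to within 2 mm of its stop, then up to within 2 mm of its top) raises it to the next 6 mm step (6, 12, 18, 24, 30), and there it stays. Half strokes do little; with the vent open pumping does nothing. Strokes beyond fully out change nothing
- glue_stick: yellow and blue glue stick, 26 mm thick, 92 mm tall, standing upright; loose bystander, origin at the centre of its underside
- eraser: white and blue eraser, 22x44x13 mm; loose bystander, origin at the centre of its underside
- stapler: dark blue stapler, 30x132x46 mm; loose bystander, origin at the centre of its underside
- sticky_pad: pad of yellow sticky notes, 75x75x28 mm; loose bystander, origin at the centre of its underside
- marker_yellow: yellow marker, 18x128x21 mm, lying; loose bystander, origin at the centre of its underside

How it is judged:
By the outcome, as a careful person would: the job done as asked, in the order asked, and still so for the second after the job is handed in, with the robot touching nothing.
It also fails if it takes over 45 s, if anything falls off the work surface, if the arm or the gripper's body presses on something with over 40 N, if the wrist force passes 120 N, or if a joint passes its speed limit or range.

### The arm

A 6-joint arm with a two-finger parallel gripper is mounted at the origin on a cart in front of the work surface, level with it; the furniture and walls round the work are solid. World frame = base frame: x ahead of the robot, y to its left, z up, the work surface at z = 0. Lengths are in m, angles in rad, forces in N, time in s.
With the tool pointing down it reaches from about 0.325 to 0.775 m from the base axis. Payload 5.5 kg.
Tool frame: the origin (TCP) lies between the finger pads; the fingertips stand 8 mm ahead of it and the grasp point (between the pads) lies 11 mm behind it (tcp_to_tips is the distance from the TCP to the fingertips, in m); z points along the fingers, y is the line along which they close (so a half turn about z gives the same grasp; the last joint's range is limited). The gripper opens to 88 mm and grips with 3 to 60 N. Pads are 20 mm wide; open, the fingers measure 115 mm over their backs; the gripper's body (75 mm by 178 mm) begins 61 mm behind the grasp point.
Start: joints at [-1.209, 0.091, 1.231, -0, 1.82, -0.057], TCP at [0.244, -0.548, 0.231] pointing down, gripper open.
Joint ranges: [-2.87, 2.87], [-0.86, 2.18], [0.17, 2.46], [-1.51, 4.65], [0.06, 2.69], [-2.65, 2.65]. Speed limits (rad/s): [2.57, 2.57, 3.01, 3.14, 3.14, 3.14].

### API

Orientations are given as a unit quaternion [w, x, y, z].
In Python, from bench import * gives the robot as it stands. Calls block until the motion is done:
- move_to(position, orientation): joint-space move of the TCP to a pose.
- move_l(position, speed=0.15, orientation=None): straight line of the TCP; orientation=None keeps the orientation; speed is the mean speed in m/s.
- movej(angles): joint-space move.
- gripper_open() and close(): open the fingers fully, or close them until they stop; the grip force is fixed at half the most.
- hold(seconds).
- inverse_kinematics(position, orientation): joint angles nearest the present ones, or None.
- state(): the state.
- get_image(name): name is "scene" or "top"; returns a dict with "frame" (384x512x3 uint8, blue, green, red), "depth" (384x512 float32, m along the optical axis (not along the pixel's ray), 0 where there is no reading), "camera_matrix" (3x3 intrinsics, pixels), "view" (4x4, takes a point from world to camera coordinates). Camera axes: x right, y up, looking along -z (the intrinsics and any distortion apply to the point x, -y, -z); pixel columns grow to the right and rows downward; lengths in m; the calibration is good to about 2 mm. A picture is of the moment at which its call begins.
A pose or a line that the arm cannot do raises IKError and nothing moves.
- job_done(): hands the job in; it is judged then, once.
The state is a dict: "time": time; "joint_pos": joint angles; "dq": joint speeds; "joint_torque": joint torques, N m; "ee_pos": TCP position; "ee_rot": TCP orientation; "ft_force": force on the tool from outside, world axes, zero at the start; "moment": the same for the moment, N m; "finger_gap": finger opening in m; "finger_force": force on a finger pad.
Only numpy, scipy, OpenCV 4.12 (cv2) and the standard library are available. Lean on these libraries where they do the work, as an engineer would, in place of code of your own. Each camera call takes 0.05 s, during which the arm holds its last target. There are 200 camera calls.

## Working session

There is one attempt and no reset: what is moved stays moved. The work goes in short steps, each a Python script; the robot and the scene stay as the last script left them, time stands still between calls to the robot, and variables do not carry over. Pictures are saved under pics/ and viewed, at most 10 in all, crops included, and the job is handed in when it is done.

```bash
mkdir -p pics; ls
python3 - <<'E'
from bench import *
import cv2,numpy as np,pickle
d={}
for n in("scene","top"):
    d[n]=get_image(n); cv2.imwrite(f"pics/{n}0.png",d[n]["frame"])
    print(n,d[n]["camera_matrix"].tolist(),np.round(d[n]["view"],3).tolist(),(d[n]["depth"]>0).mean(), d[n].keys())
pickle.dump(d,open("d0.pkl","wb"))
print(state())
E
```

```text
pics
scene [[466.3284952491613, 0.0, 254.2726194359189], [0.0, 466.3284952491613, 180.68458303005042], [0.0, 0.0, 1.0]] [[-0.753, -0.658, -0.012, 0.384], [0.466, -0.547, 0.695, -0.335], [-0.464, 0.518, 0.719, -1.02], [0.0, 0.0, 0.0, 1.0]] 0.995849609375 dict_keys(['frame', 'depth', 'camera_matrix', 'view'])
top [[380.4219570967168, 0.0, 254.8340157845802], [0.0, 380.4219570967168, 192.74105262441768], [0.0, 0.0, 1.0]] [[0.006, -1.0, -0.022, -0.01], [0.999, 0.005, 0.031, -0.531], [-0.031, -0.022, 0.999, -0.904], [0.0, 0.0, 0.0, 1.0]] 0.9961293538411459 dict_keys(['frame', 'depth', 'camera_matrix', 'view'])
{'time': 0.1, 'joint_pos': array([-1.20871225e+00,  9.17784667e-02,  1.23174414e+00, -3.01330577e-06,
        1.81978549e+00, -5.66730247e-02]), 'dq': array([ 2.80625061e-03, -2.04328630e-03, -3.26888718e-03, -8.96433173e-04,
        9.34130944e-06, -4.45146535e-04]), 'joint_torque': array([ 3.05390320e-03, -4.47856450e+01, -4.07572067e+01,  7.00377370e-02,
        2.84646690e-02, -1.11147378e-04]), 'ee_pos': array([ 0.24390127, -0.54792417,  0.22963503]), 'ee_rot': array([-8.47518318e-04,  9.78159991e-01,  2.07851622e-01, -1.31913892e-04]), 'ft_force': array([-0.39202069, -0.05999611, -0.02633886]), 'moment': array([-0.00601599, -0.03617063,  0.02747297]), 'finger_force': 0.0, 'finger_gap': 0.08767384504712139}
```

View pics/scene0.png

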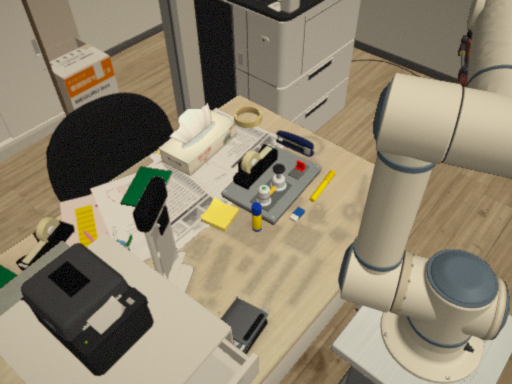

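View pics/top0.png

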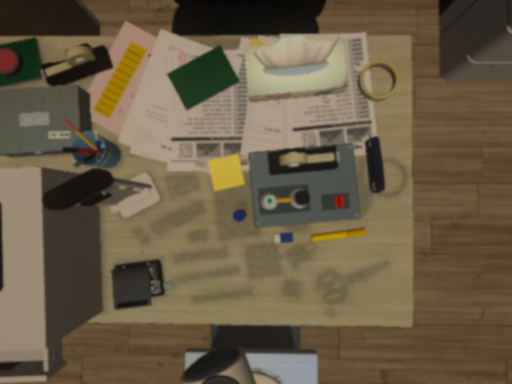

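The top view shows the plate at about (250–358, 145–226), the red tab at (340,201), the plunger at (300,199) and the tower and pin at (269,202). Next I'll measure the poses.

```bash
cat > h.py <<'E'
import numpy as np,cv2
def cloud(d):
    K,V=d["camera_matrix"],np.array(d["view"]);Z=d["depth"]
    v,u=np.indices(Z.shape)
    P=np.stack([(u-K[0,2])/K[0,0]*Z,-(v-K[1,2])/K[1,1]*Z,-Z],-1)
    return (P-V[:3,3])@V[:3,:3]      # world
def ray(d,u,v,z):
    K,V=d["camera_matrix"],np.array(d["view"])
    r=np.array([(u-K[0,2])/K[0,0],-(v-K[1,2])/K[1,1],-1])@V[:3,:3]
    o=-V[:3,3]@V[:3,:3]
    return o+r*(z-o[2])/r[2]
def proj(d,p):
    K,V=d["camera_matrix"],np.array(d["view"]); c=V[:3,:3]@p+V[:3,3]
    return K[0,2]+K[0,0]*c[0]/-c[2],K[1,2]+K[1,1]*-c[1]/-c[2]
def red(d):
    h=cv2.cvtColor(d["frame"],cv2.COLOR_BGR2HSV)
    return ((h[...,0]<8)|(h[...,0]>172))&(h[...,1]>150)&(h[...,2]>90)
E
python3 - <<'E'
from h import *
import pickle
d=pickle.load(open("d0.pkl","rb"))
t,s=d["top"],d["scene"]
C=cloud(t);z=C[...,2]
print("desk z",np.median(z[260:300,250:380]))
m=np.zeros(z.shape,np.uint8);m[130:240,235:365]=((z>.014)&(C[...,2]<.2))[130:240,235:365]
n,l,st,_=cv2.connectedComponentsWithStats(m);k=1+st[1:,4].argmax();m=(l==k)
print(st[k])
pts=C[m&(abs(z-.024)<.006)][:,:2]
rect=cv2.minAreaRect(pts.astype(np.float32));print("plate",rect, np.median(z[m&(abs(z-.024)<.006)]))
for nm,D in(("top",t),("scene",s)):
    P=cloud(D);M=red(D);R=M&(abs(P[...,0]-.5)<.2)&(abs(P[...,1]+.15)<.2)&(P[...,2]>.02)
    q=P[R];print(nm,"red",len(q),q.min(0),q.max(0),np.median(q,0)); q=q[q[:,2]>.048]; print(len(q),q.mean(0) if len(q) else 0)
zz=z.copy(); zz[~m]=0
print((zz[186:216,256:352:1]*1000).astype(int)[::3,::3])
for n,D,(x,y,w,h),f in(("top",t,(235,130,140,120),5),("scene",s,(205,120,150,120),5)):
    cv2.imwrite(f"pics/{n}c.png",cv2.resize(D["frame"][y:y+h,x:x+w],None,fx=f,fy=f,interpolation=cv2.INTER_CUBIC))
E
```

```text
desk z 0.001269246922327107
[ 248  143  112   85 8055]
plate ((0.5506753325462341, -0.12168152630329132), (0.18005137145519257, 0.2503214478492737), 5.394698143005371) 0.025286900290765045
top red 106 [ 0.49830093 -0.21593728  0.02648724] [ 0.52631296 -0.02720877  0.92002938] [ 0.51207371 -0.20015006  0.04156338]
47 [ 0.51247999 -0.19477874  0.09129768]
scene red 82 [ 0.49827238 -0.21425998  0.02730135] [ 0.5251686  -0.19122963  0.05847269] [ 0.51050803 -0.20056367  0.04073965]
25 [ 0.51111997 -0.20249633  0.05291951]
[[26 23 23 23 25 25 26 26 24 32 33 29 28 32 28 34 32 30 26 26 24 25 25 25
  26 21 25 27 22 24 26 24]
 [24 28 31 30 32 28 29 30 28 33 32 30 29 29 34 32 29 28 26 23 26 24 25 23
  24 25 25 27 25 22 28 26]
 [25 30 28 32 30 31 31 27 29 27 28 30 32 57 98 96 99 96 24 24 26 24 24 23
  24 23 24 29 26 25 26 25]
 [25 30 31 77 79 76 32 28 30 31 27 30 55 99 96 99 96 94 25 25 28 26 28 29
  29 26 29 30 54 26 27 24]
 [24 30 74 81 80 78 76 38 42 42 42 41 58 99 97 99 96 98 26 26 26 25 30 29
  27 28 32 36 57 28 29 24]
 [25 29 75 81 80 81 78 41 39 40 39 37 42 95 99 98 98 98 28 23 25 24 29 28
  26 28 27 32 53 31 27 23]
 [24 27 34 79 79 78 76 31 30 30 29 32 32 53 96 98 98 30 27 23 27 26 30 29
  32 29 29 35 52 32 31 25]
 [26 28 27 33 75 51 31 29 29 31 29 29 31 29 32 27 32 30 26 24 25 23 31 31
  28 28 27 28 29 28 29 29]
 [23 27 29 28 28 29 34 29 28 29 31 30 30 30 30 29 31 29 24 25 25 25 22 23
  23  0 25 23 23 22 24 23]
 [27 24 29 30 30 29 31 25 27 24 20 26 26 26 23 27 24  0 26 26 25 24 26 26
  27 25 24 25 24 24 22 26]]
```

View pics/topc.png

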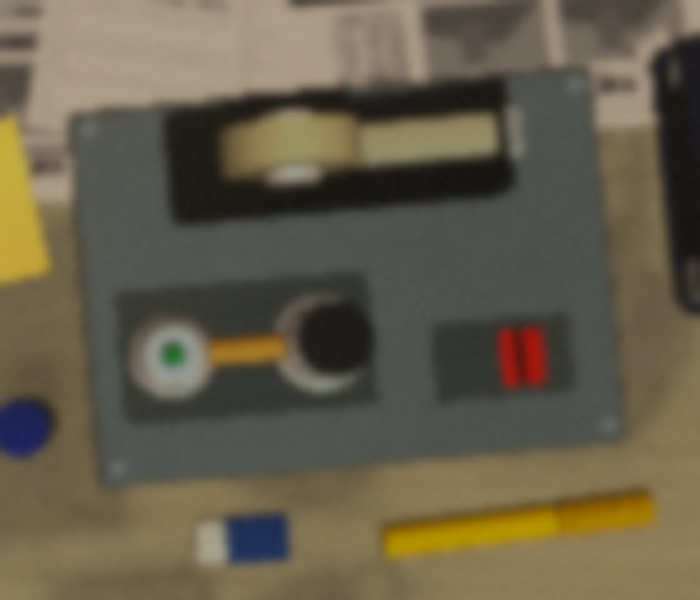

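View pics/scenec.png

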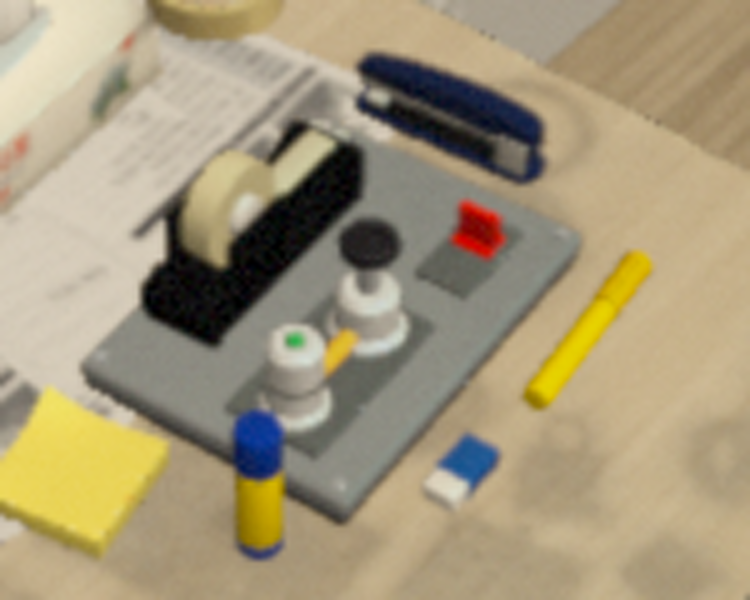

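```bash
cat >> h.py <<'E'
yaw=np.radians(5.39);O=np.array([.5507,-.1217])
R2=np.array([[np.cos(yaw),-np.sin(yaw)],[np.sin(yaw),np.cos(yaw)]])
def W(x,y,ztip): return np.r_[O+R2@np.array([x,y]),ztip+.008]
def toplate(p): return (np.asarray(p)[:2]-O)@R2
Q=np.array([0,np.cos(yaw/2),np.sin(yaw/2),0])
E
cat > push.py <<'E'
from bench import *
from h import *
import pickle
t=pickle.load(open("d0.pkl","rb"))["top"];C=cloud(t)
m=np.zeros(C.shape[:2],bool);m[185:215,285:320]=True
q=C[m&(C[...,2]>.09)];print("plunger plate xy",toplate(q.mean(0)),"z",np.median(q[:,2]))
close()
move_to(W(-.045,-.108,.12),Q); print(state()["time"],state()["finger_gap"])
move_l(W(-.045,-.108,.042),.12)
f0=state()["ft_force"].copy();y=-.100;move_l(W(-.045,y,.042),.04)
d=R2[:,1]
while y<-.066:
    y+=.0015;move_l(W(-.045,y,.042),.03)
    s=state();F=-(s["ft_force"]-f0)[:2]@d;p=toplate(s["ee_pos"])[1]
    print(round(y*1e3,1),round(p*1e3,1),round(F,1),round(s["time"],2))
    if F>12:break
E
python3 push.py
```

```text
plunger plate xy [-0.03019667  0.01672651] z 0.09887605975427927
3.0167 0.00011188991187026853
-98.5 -98.4 0.2 4.42
-97.0 -97.0 0.4 4.67
-95.5 -95.4 0.0 4.92
-94.0 -93.9 0.2 5.17
-92.5 -92.4 0.2 5.42
-91.0 -91.1 0.3 5.67
-89.5 -89.6 1.6 5.92
-88.0 -87.9 1.6 6.17
-86.5 -86.4 1.4 6.42
-85.0 -84.8 1.4 6.67
-83.5 -83.3 0.4 6.92
-82.0 -81.8 1.5 7.17
-80.5 -80.3 1.6 7.42
-79.0 -78.8 1.4 7.67
-77.5 -77.3 0.9 7.92
-76.0 -75.9 1.6 8.17
-74.5 -74.3 0.9 8.42
-73.0 -72.9 1.7 8.67
-71.5 -72.4 4.8 8.92
-70.0 -72.3 9.8 9.17
-68.5 -72.2 14.0 9.42
```

```bash
cat > pump.py <<'E'
from bench import *
from h import *
import pickle
p=toplate(state()["ee_pos"])[1]
move_l(W(-.045,p-.012,.042),.08);move_l(W(-.045,p-.012,.125),.15)
move_l(W(-.03,.0155,.125),.15)
f0=state()["ft_force"].copy()
for k in range(5):
    move_l(W(-.03,.0155,.086),.08)
    z=.086
    while z>.072:
        z-=.0015;move_l(W(-.03,.0155,z),.03)
        s=state();F=(s["ft_force"]-f0)[2]
        if F>19:break
    a=s["ee_pos"][2]-.008
    move_l(W(-.03,.0155,.104),.08);hold(.15)
    s=state();print(k,"low tip",round(a,4),"F",round(F,1),"up F",round((s["ft_force"]-f0)[2],1),round(s["time"],2))
move_l(W(-.03,.0155,.15),.15);move_l(W(-.12,-.2,.20),.25)
print(state()["time"])
d={n:get_image(n) for n in("scene","top")};pickle.dump(d,open("d1.pkl","wb"))
a=cv2.resize(d["scene"]["frame"][120:240,205:355],(600,480),interpolation=cv2.INTER_CUBIC)
cv2.imwrite("pics/scene1.png",a)
E
python3 pump.py
```

```text
0 low tip 0.0822 F 21.6 up F -0.6 13.79
1 low tip 0.0821 F 25.9 up F 0.2 16.31
2 low tip 0.0822 F 19.5 up F -1.0 18.55
3 low tip 0.0822 F 20.2 up F -1.2 20.79
4 low tip 0.0822 F 19.5 up F -0.1 23.03
24.6
```

View pics/scene1.png

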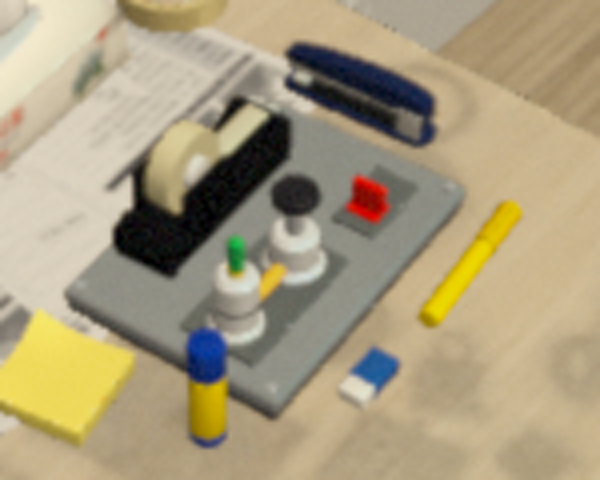

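The pin stands out at about (236,240), with yellowish pixels at its foot around (236,272). The tab is at the closed end (368,200), the plunger is up (296,195), and the bystanders look unmoved. I'll check these numerically.

Run:
```python
from h import *
import pickle
d=pickle.load(open("d1.pkl","rb"));d0=pickle.load(open("d0.pkl","rb"))
s=d["scene"];h=cv2.cvtColor(s["frame"],cv2.COLOR_BGR2HSV)
pt=lambda z:proj(s,np.r_[O+R2@[-.03,.085],z])
for z in(.078,.084,.104,.110):print(z,np.round(pt(z),1))
u=int(round(pt(.09)[0]))
for v in range(176,194):print(v,h[v,u-1:u+2].tolist())
P=cloud(s);R=red(s)&(P[...,2]>.035)&(P[...,2]<.07)&(abs(P[...,0]-.51)<.05)&(abs(P[...,1]+.18)<.07)
print("tab plate",toplate(np.median(P[R],0)))
P0=cloud(d0["scene"]);R=red(d0["scene"])&(P0[...,2]>.035)&(P0[...,2]<.07)&(abs(P0[...,0]-.51)<.05)&(abs(P0[...,1]+.18)<.07)
print("before",toplate(np.median(P0[R],0)))
C=cloud(d["top"])[185:215,285:320];q=C[C[...,2]>.09];print("plunger z",np.median(q[:,2]) if len(q) else 0)
```

```text
0.078 [263.2 188.2]
0.084 [263.2 186.6]
0.104 [263.2 181.3]
0.11 [263.2 179.6]
176 [[25, 20, 143], [25, 21, 144], [27, 16, 145]]
177 [[28, 21, 145], [25, 19, 145], [33, 20, 143]]
178 [[42, 26, 145], [53, 43, 142], [52, 43, 147]]
179 [[59, 78, 144], [64, 140, 167], [64, 131, 169]]
180 [[64, 149, 145], [69, 213, 169], [68, 193, 184]]
181 [[66, 168, 132], [70, 221, 164], [70, 216, 175]]
182 [[66, 163, 103], [69, 222, 123], [68, 208, 140]]
183 [[66, 149, 101], [68, 194, 112], [70, 219, 128]]
184 [[64, 130, 98], [67, 197, 114], [66, 186, 129]]
185 [[59, 102, 108], [70, 232, 110], [68, 209, 128]]
186 [[45, 114, 119], [66, 197, 114], [67, 189, 131]]
187 [[34, 138, 131], [50, 179, 117], [52, 162, 132]]
188 [[26, 123, 155], [29, 185, 146], [28, 194, 167]]
189 [[23, 61, 193], [25, 92, 188], [24, 102, 203]]
190 [[24, 29, 211], [24, 33, 209], [25, 31, 211]]
191 [[24, 23, 211], [30, 18, 213], [38, 14, 217]]
192 [[21, 24, 212], [26, 18, 212], [38, 13, 214]]
193 [[20, 30, 180], [23, 27, 188], [23, 24, 192]]
tab plate [-0.0470328  -0.05653792]
before [-0.04776855 -0.07567622]
plunger z 0.0989010470259826
```

```bash
python3 -c "
from bench import *
print(job_done(),state()['time'])"
```

```text
the job is handed in; nothing more can be done
the job is handed in; nothing more can be done
```

I closed the vent and pumped five full strokes; in the last image the pin is fully out with its yellow band showing, the plunger is up and the bystanders look unmoved, so I handed the job in at about 25 s (no verdict was returned).

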